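# Dispense two sample vials with the rocker gate

### The job

Dispense two blue-capped vials for a duplicate sample: press the blue dispenser's thumb paddle all the way down so that a vial rolls out into the tray at its front, let the paddle come fully back up, then do the same once more. Exactly two blue vials should end up lying in the blue tray, and none may come out of the orange dispenser. Do not touch or pick up the vials in the dispensers, and leave everything else on the bench where it stands.

Things in the scene. Friction and masses are not known exactly. Their poses are not given: they have to be found in the camera images.
- dispenser_blue: gravity dispenser with 4 blue-capped vials, fixed to the bench; clear-sided lane with blue trim, sloping down 0.2 rad towards -x to a tray. Origin: underside of the 266 x 142 mm base, on the lane's centre line; -x downhill, +y left. Lane 71 mm wide, sides 45 mm high at the gate, 75 mm at the loading end (x = 135 mm). First vial waits at x = -15, z = 42 mm
- paddle_blue (a point): centre of the top of the blue thumb paddle (40 mm along x, 48 along y, 6 thick) at the lever's rear end, beside the lane, 72 mm to its -y side, nothing above it. 83 mm above the bench at rest, 46 mm fully down, on a 62 mm radius; ends about 2 mm further in +x. Slopes up 0.3 rad to +x at rest, level at half stroke, down 0.3 rad when pressed
- tray_blue (a point): centre of the blue dispenser's pick-up tray, on its floor (80 mm downhill of the dispenser origin, 14 mm high). Inside 67 mm along x, 63 mm along y, front lip 32 mm high. Two vials fit side by side, axes along y; they settle against the front lip. Axes as the dispenser's
- lever_blue (a joint): blue rocker lever: 0 = rest (paddle up, gate down; its spring returns it), 0.6 rad = paddle down on its hard stop, gate up. From about 0.45 rad the gate frees the first vial while a check bar holds the next; on release the queue moves down by one: one vial per full press and release. Force at the paddle 1.3 N at the start, 3.3 N at the end; pivot x = -19, z = 62 mm in the dispenser frame
- dispenser_orange: gravity dispenser with 3 orange-capped vials, fixed to the bench; clear-sided lane with orange trim, sloping down 0.2 rad towards -x to a tray. Origin: underside of the 266 x 142 mm base, on the lane's centre line; -x downhill, +y left. Lane 71 mm wide, sides 45 mm high at the gate, 75 mm at the loading end (x = 135 mm). First vial waits at x = -15, z = 42 mm
- paddle_orange (a point): centre of the top of the orange thumb paddle (40 mm along x, 48 along y, 6 thick) at the lever's rear end, beside the lane, 72 mm to its -y side, nothing above it. 83 mm above the bench at rest, 46 mm fully down, on a 62 mm radius; ends about 2 mm further in +x. Slopes up 0.3 rad to +x at rest, level at half stroke, down 0.3 rad when pressed
- tray_orange (a point): centre of the orange dispenser's pick-up tray, on its floor (80 mm downhill of the dispenser origin, 14 mm high). Inside 67 mm along x, 63 mm along y, front lip 32 mm high. Two vials fit side by side, axes along y; they settle against the front lip. Axes as the dispenser's
- lever_orange (a joint): orange rocker lever: 0 = rest (paddle up, gate down; its spring returns it), 0.6 rad = paddle down on its hard stop, gate up. From about 0.45 rad the gate frees the first vial while a check bar holds the next; on release the queue moves down by one: one vial per full press and release. Force at the paddle 1.3 N at the start, 3.3 N at the end; pivot x = -19, z = 62 mm in the dispenser frame
- blue1: glass sample vial with blue cap, 28 mm diameter, 60 mm long, lying across the lane, number 1 in the blue queue counted from the gate. Origin: middle of its axis; y along the axis towards the cap; it turns about y as it rolls. After release it needs about 1 s to reach the tray
- blue2: glass sample vial with blue cap, 28 mm diameter, 60 mm long, lying across the lane, number 2 in the blue queue counted from the gate. Origin: middle of its axis; y along the axis towards the cap; it turns about y as it rolls. After release it needs about 1 s to reach the tray
- blue3: glass sample vial with blue cap, 28 mm diameter, 60 mm long, lying across the lane, number 3 in the blue queue counted from the gate. Origin: middle of its axis; y along the axis towards the cap; it turns about y as it rolls. After release it needs about 1 s to reach the tray
- blue4: glass sample vial with blue cap, 28 mm diameter, 60 mm long, lying across the lane, number 4 in the blue queue counted from the gate. Origin: middle of its axis; y along the axis towards the cap; it turns about y as it rolls. After release it needs about 1 s to reach the tray
- orange1: glass sample vial with orange cap, 28 mm diameter, 60 mm long, lying across the lane, number 1 in the orange queue counted from the gate. Origin: middle of its axis; y along the axis towards the cap; it turns about y as it rolls. After release it needs about 1 s to reach the tray
- orange2: glass sample vial with orange cap, 28 mm diameter, 60 mm long, lying across the lane, number 2 in the orange queue counted from the gate. Origin: middle of its axis; y along the axis towards the cap; it turns about y as it rolls. After release it needs about 1 s to reach the tray
- orange3: glass sample vial with orange cap, 28 mm diameter, 60 mm long, lying across the lane, number 3 in the orange queue counted from the gate. Origin: middle of its axis; y along the axis towards the cap; it turns about y as it rolls. After release it needs about 1 s to reach the tray
- spare_vial: bystander: amber vial with white cap standing upright, 28 mm diameter, 60 mm high; origin under its centre
- marker: bystander: white marker pen with black cap lying on the bench, 130 mm long (along its x), 14 mm thick; origin on the bench under its middle
- reagent_bottle: bystander: glass reagent bottle with blue cap, 56 mm diameter, 115 mm high; origin under its centre
- tip_box: bystander: teal pipette-tip box, 124 x 88 x 70 mm; origin under its centre
- beaker: bystander: glass beaker, 54 mm diameter, 72 mm high; origin under its centre
- petri_dish: bystander: covered petri dish, 92 mm diameter, 16 mm high; origin under its centre
There are look-alikes about, which are no part of the job. Leave any black look-alike of the blue3 alone.

How it is judged (in metres and radians):
On the way, in this order (a step that is already met when the one before it is completed fails the run):
1. the first blue vial lies in the blue tray and the paddle is back up, the second vial waiting at the gate (x of blue1 in the frame of dispenser_blue between -0.113 and -0.056 m and z of blue1 in the frame of dispenser_blue below 0.036 m and y of blue1 in the frame of dispenser_blue between -0.03 and 0.03 m and x of blue2 in the frame of dispenser_blue above -0.03 m and z of blue2 in the frame of dispenser_blue above 0.035 m and y of blue2 in the frame of dispenser_blue between -0.03 and 0.03 m and value of joint lever_blue below 0.06 rad), for 0.2 s.
2. the second blue vial lies in the blue tray and the paddle is back up (x of blue1 in the frame of dispenser_blue between -0.113 and -0.056 m and z of each of blue1, blue2 in the frame of dispenser_blue below 0.036 m and y of blue1 in the frame of dispenser_blue between -0.03 and 0.03 m and x of blue2 in the frame of dispenser_blue between -0.113 and -0.056 m and y of blue2 in the frame of dispenser_blue between -0.03 and 0.03 m and x of blue3 in the frame of dispenser_blue above -0.03 m and z of blue3 in the frame of dispenser_blue above 0.035 m and y of blue3 in the frame of dispenser_blue between -0.03 and 0.03 m and value of joint lever_blue below 0.06 rad), for 0.2 s.
At the end, for the whole second after the job is handed in: Blue vials 1 and 2 lie in the blue tray (axis 56 to 113 mm downhill of the dispenser origin, under 36 mm high); all other vials are still in their lanes behind the gates, both levers are within 0.06 rad of rest, and every vial is at rest (under 30 mm/s) (all of step 2 and x of blue4 in the frame of dispenser_blue above -0.03 m and z of blue4 in the frame of dispenser_blue above 0.035 m and y of blue4 in the frame of dispenser_blue between -0.03 and 0.03 m and x of each of orange1, orange2, orange3 in the frame of dispenser_orange above -0.03 m and z of each of orange1, orange2, orange3 in the frame of dispenser_orange above 0.035 m and y of orange1 in the frame of dispenser_orange between -0.03 and 0.03 m and y of orange2 in the frame of dispenser_orange between -0.03 and 0.03 m and y of orange3 in the frame of dispenser_orange between -0.03 and 0.03 m and value of joint lever_orange below 0.06 rad and linear speed of each of blue1, blue2, blue3, blue4, orange1, orange2, orange3 below 0.03 m/s); the robot touches nothing.
It fails at once if the robot touches a vial in the dispensers (more than 0.3 N) (contact force between any of the fingers, the arm and blue1 above 0.3 N or contact force between any of the fingers, the arm and blue2 above 0.3 N or contact force between any of the fingers, the arm and blue3 above 0.3 N or contact force between any of the fingers, the arm and blue4 above 0.3 N or contact force between any of the fingers, the arm and orange1 above 0.3 N or contact force between any of the fingers, the arm and orange2 above 0.3 N or contact force between any of the fingers, the arm and orange3 above 0.3 N).
It fails at once if a dispenser vial is lifted (axis more than 85 mm above the bench) (height (world z) of any of blue1, blue2, blue3, blue4, orange1, orange2, orange3 above 0.085 m).
It fails at once if a third blue vial or any orange vial passes its gate (x of blue3 in the frame of dispenser_blue below -0.04 m or x of orange1 in the frame of dispenser_orange below -0.04 m).
It fails at once if another thing on the bench is moved by more than 15 mm or lifted (distance of any of spare_vial, marker, reagent_bottle, tip_box, beaker, petri_dish from where it was at the start of the episode above 0.015 m).
It also fails if it takes over 51 s, if anything falls off the work surface, if the arm or the gripper's body presses on something with over 40 N, if the wrist force passes 120 N, or if a joint passes its speed limit or range.

### The arm

A 6-joint arm with a two-finger parallel gripper is mounted at the origin on the work surface. World frame = base frame: x ahead of the robot, y to its left, z up, the work surface at z = 0. Lengths are in m, angles in degrees, forces in N, time in s.
With the tool pointing down it reaches from about 0.3 to 0.825 m from the base axis. Payload 5.4 kg.
Tool frame: the origin (TCP) lies between the finger pads; the fingertips stand 25 mm ahead of it and the grasp point (between the pads) lies 6 mm ahead of it; z points along the fingers, y is the line along which they close (so a half turn about z gives the same grasp; the last joint's range is limited). The gripper opens to 92 mm and grips with 3 to 60 N. Pads are 20 mm wide; open, the fingers measure 128 mm over their backs; the gripper's body (75 mm by 189 mm) begins 69 mm behind the grasp point.
Start: joints at [54.483, 9.076, 91.501, -0, 79.423, -12.038], TCP at [0.229, 0.527, 0.24] pointing down, gripper open.
Joint ranges: [-166.64, 166.64], [-54.1, 131.32], [10.49, 154.53], [-73.88, 253.88], [9.74, 151.15], [-171.62, 171.62]. Speed limits (degrees/s): [147.25, 147.25, 180, 180, 180, 180].

### API

Orientations are given as [roll, pitch, yaw] about the fixed x, y, z axes, in that order (R = Rz(yaw) Ry(pitch) Rx(roll)).
In Python, from workcell import manip, eyes, ticket gives the robot as it stands.
- The arm moves only by the tool move_arm, never from a script. Its argument "moves" is a list of rows, each a list of 6 numbers: the shift along the tool's x, y, z in cm, then the turn, a rotation vector about the tool's x, y, z in degrees. A call has 1 to 20 rows; each row is the pose to reach, as a shift and turn from the pose commanded when the call began, along the tool's axes at that moment; what a row does not reach only later rows make up. A row lasts 1/12 s, in which the tool goes at most 41.7 mm and 7.16 degrees, less where a joint would pass 70% of its speed; a pose out of reach is approached as far as the arm can. A call with a gripper value outside its range is refused whole. "grip" is the opening, from -1 (shut) to 1 (fully open), set as the call begins (left out, the last holds). The fingers move at their own pace and stop on an object; "squeeze" is the grip in N (left out, the last holds). Time passes only in rows, so rows that repeat a pose let the fingers close. It gives the time, the measured TCP pose, the force, the opening and the grip force at its end, in the units of the state.
- manip.get_obs(): the state, without advancing time (a new reading comes with each control period).
- eyes.read_camera(name): name is "scene" or "top" or "wrist"; returns the picture (400x640x3 uint8, blue, green, red); there is no depth.
- eyes.camera_model(name): a dict with "fx", "fy", "cx", "cy" (pixels), "xyz" and "orientation" of the camera in the world. Camera axes: x right, y down, z forward; pixel columns grow to the right and rows downward; lengths in m; the calibration is good to about 2 mm. A picture is of the moment at which its call begins: read the wrist's pose just before it. camera_model takes no time and is no camera call; for the wrist camera it gives the pose at the moment of the call.
- ticket.job_done(): hands the job in; it is judged then, once.
Trained networks look in the newest picture that a camera, given by its name, has taken for a name from the list of things; names that differ only in an ending like _2 or _b are one class to them, and where a whole thing is asked for, a point or a joint stands for the part that bears it (a point fixed in the world has none). Each returns a list of dicts, best first, with "p" (0 to 1); they miss things now and then, are a little off and sometimes report something else, mostly with a low value. They report only what shows in the picture. A call takes as long as a camera call. They do not tell look-alikes from the thing itself.
- eyes.boxes_of(camera, label): "at" ([x, y, z] in m, in world coordinates, good to about 4 mm: the middle of the surface that is visible of it).
- eyes.outline_of(camera, label): "mask" (400x640 bool, what is visible of it).
- eyes.place_of(camera, label): "at" ([x, y, z] in m, in world coordinates, good to about 4 mm: a listed point, or the origin of a listed thing).
The state is a dict: "time_s": time; "q": joint angles; "joint_vel": joint speeds; "tau": joint torques, N m; "tcp_pos": TCP position; "orientation": TCP orientation; "force": force on the tool from outside, world axes, zero at the start; "ft_torque": the same for the moment, N m; "finger_gap": finger opening in m; "gripper_force": force on a finger pad.
Only numpy, scipy, OpenCV 4.12 (cv2) and the standard library are available. Lean on these libraries where they do the work, as an engineer would, in place of code of your own. Each camera call takes 0.05 s, during which the arm holds its last target. There are 200 camera calls.

## Working session

There is one attempt and no reset: what is moved stays moved. The work goes in short steps, Python scripts to look and compute and a tool call to move; the robot and the scene stay as the last step left them, time stands still between calls to the robot, and variables do not carry over. Pictures are saved under pics/ and viewed, at most 10 in all, crops included, and the job is handed in when it is done.

Besides the shell and the picture viewer there is one more tool, called after "Emit:" as name([rows], argument=value, ...), one row to a line, values as JSON. move_arm: Moves the arm, as the interface text tells. Its arguments: {"type":"object","properties":{"moves":{"type":"array"},"grip":{"type":"number"},"squeeze":{"type":"number"}},"required":["moves"]}

```bash
mkdir -p pics
python3 - <<'E'
from workcell import manip, eyes, ticket
import cv2
for c in ["top","scene"]:
    cv2.imwrite(f"pics/{c}1.png",eyes.read_camera(c))
    for l in ["paddle_blue","tray_blue","dispenser_blue","paddle_orange","dispenser_orange","blue1","reagent_bottle","tip_box","beaker"]:
        print(c,l,[(round(d["p"],2),[round(float(v),3) for v in d["at"]]) for d in eyes.place_of(c,l)[:4]])
o=manip.get_obs();print(o)
E
```

```text
top paddle_blue [(0.74, [0.58, 0.097, 0.084]), (0.33, [0.54, 0.166, 0.044])]
top tray_blue [(0.88, [0.454, 0.152, 0.015])]
top dispenser_blue [(0.68, [0.529, 0.166, -0.002]), (0.5, [0.543, -0.214, 0.083])]
top paddle_orange [(0.75, [0.547, -0.214, 0.084])]
top dispenser_orange [(0.97, [0.502, -0.146, -0.001]), (0.47, [0.453, 0.154, 0.019])]
top blue1 [(0.84, [0.598, 0.176, 0.06]), (0.68, [0.515, 0.16, 0.04]), (0.67, [0.574, 0.174, 0.054]), (0.66, [0.541, 0.167, 0.045])]
top reagent_bottle [(0.91, [0.399, 0.334, -0.001])]
top tip_box [(0.64, [0.604, 0.399, -0.002])]
top beaker [(0.75, [0.391, -0.384, -0.0])]
scene paddle_blue [(0.64, [0.583, 0.098, 0.084])]
scene tray_blue [(0.84, [0.447, 0.152, 0.011])]
scene dispenser_blue [(0.63, [0.528, 0.164, 0.004])]
scene paddle_orange [(0.7, [0.543, -0.218, 0.085])]
scene dispenser_orange [(0.96, [0.505, -0.145, 0.001])]
scene blue1 [(0.7, [0.602, 0.174, 0.062]), (0.69, [0.574, 0.168, 0.052]), (0.66, [0.545, 0.168, 0.045]), (0.64, [0.401, 0.338, -0.002])]
scene reagent_bottle [(0.62, [0.4, 0.338, -0.002])]
scene tip_box [(0.59, [0.608, 0.397, -0.002])]
scene beaker [(0.74, [0.392, -0.384, -0.002]), (0.54, [0.451, 0.155, 0.013])]
{'time_s': 1.0, 'q': array([ 5.44833691e+01,  9.07542840e+00,  9.15012895e+01,  6.72658612e-04,
        7.94218972e+01, -1.20375560e+01]), 'joint_vel': array([-0.03719382,  0.01256776, -0.02599658, -0.08486884, -0.00223626,
        0.04775992]), 'tau': array([-1.53819963e-05, -3.85574985e+01, -3.22366512e+01,  7.02942093e-02,
        3.04257427e-02, -4.74972595e-06]), 'tcp_pos': array([0.22909739, 0.5273814 , 0.23960395]), 'orientation': array([ 1.79998508e+02, -3.57871577e-04,  1.56520802e+02]), 'force': array([0.09174054, 0.08548648, 0.82908188]), 'ft_torque': array([-0.0243024 ,  0.03389582, -0.02354813]), 'gripper_force': 0.0, 'finger_gap': 0.09189254456282492}
```

View pics/top1.png

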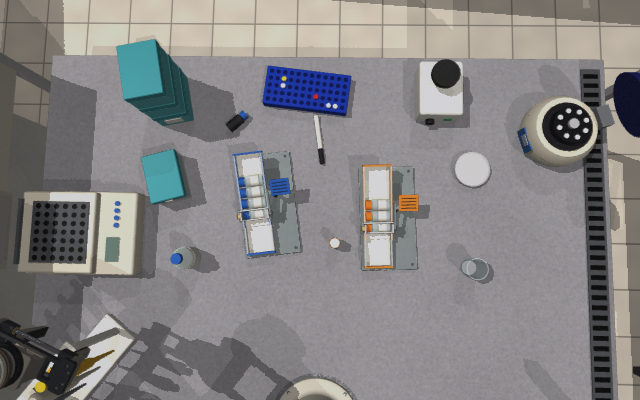

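View pics/scene1.png

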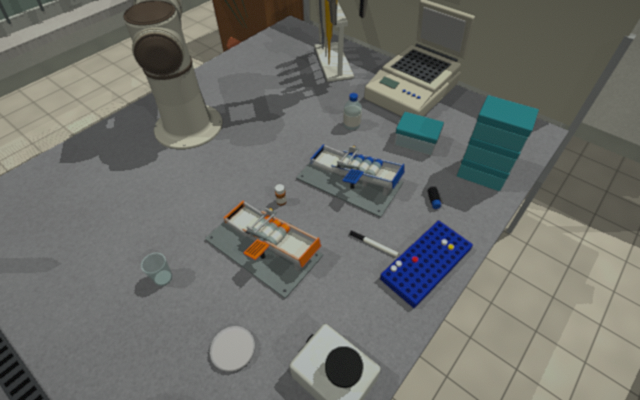

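The top view shows the blue dispenser at about (265,205) with its paddle at (280,186). The fix for the paddle, about (0.581, 0.098, 0.084), matches the dispenser's geometry at a yaw of about 10°. I'll move above it with the gripper shut and keep clear height on the way.

Emit:
move_arm([
  [-49.4, -25.3, 0, 0, 0, -34],
  [-49.4, -25.3, 0, 0, 0, -34],
  [-49.4, -25.3, 0, 0, 0, -34],
  [-49.4, -25.3, 0, 0, 0, -34],
  [-49.4, -25.3, 0, 0, 0, -34],
  [-49.4, -25.3, 0, 0, 0, -34],
  [-49.4, -25.3, 0, 0, 0, -34],
  [-49.4, -25.3, 0, 0, 0, -34],
  [-49.4, -25.3, 0, 0, 0, -34],
  [-49.4, -25.3, 0, 0, 0, -34],
  [-49.4, -25.3, 0, 0, 0, -34],
  [-49.4, -25.3, 0, 0, 0, -34],
  [-49.4, -25.3, 0, 0, 0, -34],
  [-49.4, -25.3, 0, 0, 0, -34],
  [-49.4, -25.3, 0, 0, 0, -34],
  [-49.4, -25.3, 0, 0, 0, -34],
  [-49.4, -25.3, 0, 0, 0, -34],
  [-49.4, -25.3, 0, 0, 0, -34],
], grip=-1)

```text
time_s: 2.5
tcp_pos: [0.5807, 0.0997, 0.2396]
orientation: [180.0, -0.0, -169.4]
force: [0.3, 0.2, -1.0]
finger_gap: 0.0007
gripper_force: 0.0
```

Run:
```python
from workcell import manip, eyes, ticket
import cv2
c="wrist"
cv2.imwrite(f"pics/{c}1.png",eyes.read_camera(c))
for l in ["paddle_blue","dispenser_blue","tray_blue","blue1"]:
    print(c,l,[(round(d["p"],2),[round(float(v),3) for v in d["at"]]) for d in eyes.place_of(c,l)[:4]])
o=manip.get_obs();print(o["time_s"],o["tcp_pos"],o["orientation"],o["force"],o["finger_gap"])
```

```text
wrist paddle_blue [(0.81, [0.577, 0.102, 0.082])]
wrist dispenser_blue [(0.62, [0.534, 0.162, -0.003])]
wrist tray_blue [(0.6, [0.455, 0.155, 0.018])]
wrist blue1 [(0.96, [0.57, 0.168, 0.051]), (0.82, [0.594, 0.178, 0.057]), (0.8, [0.542, 0.167, 0.045]), (0.77, [0.52, 0.165, 0.042])]
2.75 [0.58100853 0.09929696 0.23973883] [ 1.79999527e+02  5.60872661e-03 -1.69409119e+02] [0.07279403 0.2754144  0.98264338] 0.00036583009087681783
```

View pics/wrist1.png

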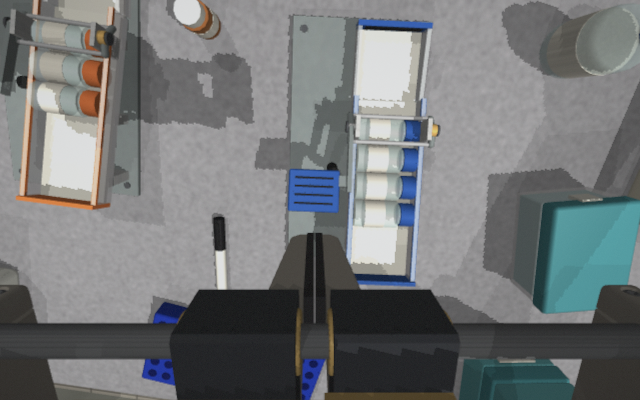

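The wrist picture shows the blue paddle at (314,190), centred on the finger column and square to the tool. The fix agrees with the TCP, so I'll press now.

Emit:
move_arm([
  [0, 0, 4, 0, 0, 0],
  [0, 0, 8, 0, 0, 0],
  [0, 0, 11, 0, 0, 0],
  [0, 0, 12, 0, 0, 0],
  [0, 0, 13, 0, 0, 0],
  [0, 0, 13.7, 0, 0, 0],
  [0, 0, 14.4, 0, 0, 0],
  [0, 0, 15.1, 0, 0, 0],
  [0, 0, 15.8, 0, 0, 0],
  [0, 0, 16.3, 0, 0, 0],
  [0, 0, 16.6, 0, 0, 0],
  [0, 0, 16.6, 0, 0, 0],
])

```text
time_s: 3.75
tcp_pos: [0.5822, 0.0984, 0.0742]
orientation: [-180.0, 0.1, -169.5]
force: [0.0, 1.2, 4.3]
finger_gap: 0.0005
gripper_force: 1.9
```

Emit:
move_arm([
  [0, 0, 0.15, 0, 0, 0],
  [0, 0, 0.25, 0, 0, 0],
  [0, 0, 0.25, 0, 0, 0],
  [0, 0, 0.25, 0, 0, 0],
])

```text
time_s: 4.08
tcp_pos: [0.5823, 0.0985, 0.0734]
orientation: [-180.0, 0.1, -169.5]
force: [-3.7, 0.9, 13.8]
finger_gap: 0.0003
gripper_force: 6.0
```

Run:
```python
from workcell import manip, eyes, ticket
import cv2
cv2.imwrite("pics/w2.png",eyes.read_camera("wrist"))
print([(round(d["p"],2),[round(float(v),3) for v in d["at"]]) for d in eyes.place_of("wrist","blue1")[:5]])
o=manip.get_obs();print(o["time_s"],o["tcp_pos"],o["force"])
```

```text
[(0.97, [0.566, 0.17, 0.053]), (0.88, [0.592, 0.174, 0.053]), (0.77, [0.534, 0.166, 0.043])]
4.1833 [0.58225652 0.09847135 0.07344548] [-3.7875288   0.82798825 14.52911114]
```

View pics/w2.png

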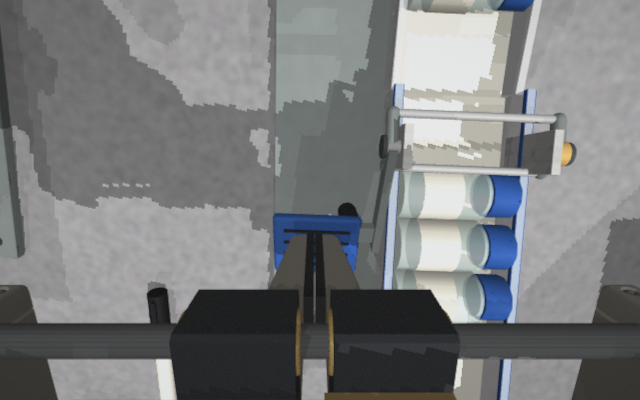

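The lever is on its hard stop (14 N). Vial 1 has rolled down to about (465,5), and the check bar at row 170 holds vial 2. I'll release.

Emit:
move_arm([
  [0, 0, -1, 0, 0, 0],
  [0, 0, -2.2, 0, 0, 0],
  [0, 0, -3.4, 0, 0, 0],
  [0, 0, -4.6, 0, 0, 0],
  [0, 0, -8, 0, 0, 0],
  [0, 0, -12, 0, 0, 0],
  [0, 0, -16, 0, 0, 0],
  [0, 0, -16, 0, 0, 0],
  [0, 0, -16, 0, 0, 0],
  [0, 0, -16, 0, 0, 0],
  [0, 0, -16, 0, 0, 0],
  [0, 0, -16, 0, 0, 0],
  [0, 0, -16, 0, 0, 0],
  [0, 0, -16, 0, 0, 0],
  [0, 0, -16, 0, 0, 0],
  [0, 0, -16, 0, 0, 0],
  [0, 0, -16, 0, 0, 0],
  [0, 0, -16, 0, 0, 0],
  [0, 0, -16, 0, 0, 0],
])

```text
time_s: 5.77
tcp_pos: [0.5814, 0.0985, 0.2311]
orientation: [-180.0, 0.0, -169.5]
force: [-0.6, 0.5, -1.0]
finger_gap: 0.0007
gripper_force: 0.0
```

Run:
```python
from workcell import manip, eyes, ticket
import cv2
cv2.imwrite("pics/w3.png",eyes.read_camera("wrist"))
for l in ["blue1","paddle_blue"]: print([(round(d["p"],2),[round(float(v),3) for v in d["at"]]) for d in eyes.place_of("wrist",l)[:5]])
o=manip.get_obs();print(o["time_s"],o["tcp_pos"],o["force"])
```

```text
[(0.85, [0.518, 0.161, 0.043]), (0.76, [0.567, 0.171, 0.051]), (0.67, [0.548, 0.169, 0.046]), (0.57, [0.432, 0.152, 0.03])]
[(0.8, [0.581, 0.102, 0.083])]
5.9167 [0.58139543 0.09851541 0.23113588] [ 0.49081942 -0.60105998 -0.1772706 ]
```

View pics/w3.png

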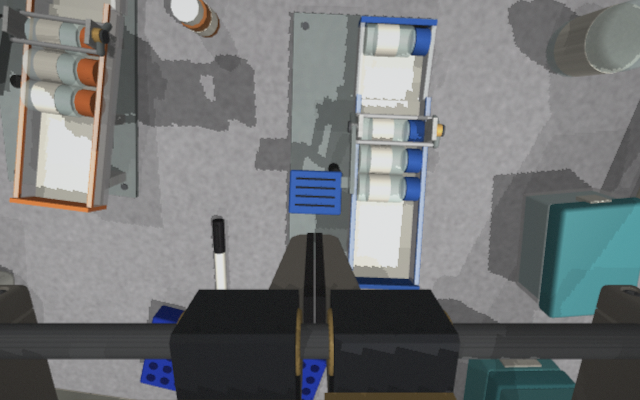

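Vial 1 lies in the tray at (395,40). Three vials are queued, with the next at the gate (395,128), and the paddle is back up at 83 mm. Now the second press.

Emit:
move_arm([
  [0, 0, 4, 0, 0, 0],
  [0, 0, 8, 0, 0, 0],
  [0, 0, 10.5, 0, 0, 0],
  [0, 0, 11.5, 0, 0, 0],
  [0, 0, 12.3, 0, 0, 0],
  [0, 0, 13, 0, 0, 0],
  [0, 0, 13.7, 0, 0, 0],
  [0, 0, 14.4, 0, 0, 0],
  [0, 0, 15.1, 0, 0, 0],
  [0, 0, 15.6, 0, 0, 0],
  [0, 0, 15.9, 0, 0, 0],
  [0, 0, 16, 0, 0, 0],
  [0, 0, 16, 0, 0, 0],
  [0, 0, 16, 0, 0, 0],
  [0, 0, 16, 0, 0, 0],
  [0, 0, 16, 0, 0, 0],
])

```text
time_s: 7.25
tcp_pos: [0.5823, 0.0985, 0.0734]
orientation: [-180.0, 0.1, -169.5]
force: [-4.5, 0.0, 13.7]
finger_gap: 0.0005
gripper_force: 6.0
```

Emit:
move_arm([
  [0, 0, -1, 0, 0, 0],
  [0, 0, -2.2, 0, 0, 0],
  [0, 0, -3.4, 0, 0, 0],
  [0, 0, -4.6, 0, 0, 0],
  [0, 0, -8, 0, 0, 0],
  [0, 0, -12, 0, 0, 0],
  [0, 0, -16, 0, 0, 0],
  [0, 0, -16, 0, 0, 0],
  [0, 0, -16, 0, 0, 0],
  [0, 0, -16, 0, 0, 0],
  [0, 0, -16, 0, 0, 0],
  [0, 0, -16, 0, 0, 0],
  [0, 0, -16, 0, 0, 0],
  [0, 0, -16, 0, 0, 0],
  [0, 0, -16, 0, 0, 0],
  [0, 0, -16, 0, 0, 0],
  [0, 0, -16, 0, 0, 0],
  [0, 0, -16, 0, 0, 0],
  [0, 0, -16, 0, 0, 0],
  [0, 0, -16, 0, 0, 0],
])

```text
time_s: 8.92
tcp_pos: [0.5814, 0.0985, 0.2312]
orientation: [-180.0, 0.0, -169.5]
force: [1.1, 0.6, 0.5]
finger_gap: 0.0002
gripper_force: 0.0
```

Run:
```python
from workcell import manip, eyes, ticket
import cv2
cv2.imwrite("pics/w4.png",eyes.read_camera("wrist"))
for l in ["blue1","paddle_blue"]: print([(round(d["p"],2),[round(float(v),3) for v in d["at"]]) for d in eyes.place_of("wrist",l)[:5]])
o=manip.get_obs();print(o["time_s"],o["tcp_pos"],o["force"])
```

```text
[(0.97, [0.459, 0.153, 0.03]), (0.95, [0.541, 0.169, 0.045]), (0.83, [0.432, 0.155, 0.028]), (0.79, [0.518, 0.161, 0.04])]
[(0.66, [0.578, 0.099, 0.082])]
9.0667 [0.58143002 0.09848053 0.23114909] [-0.45857992  0.42427149  1.01626188]
```

View pics/w4.png

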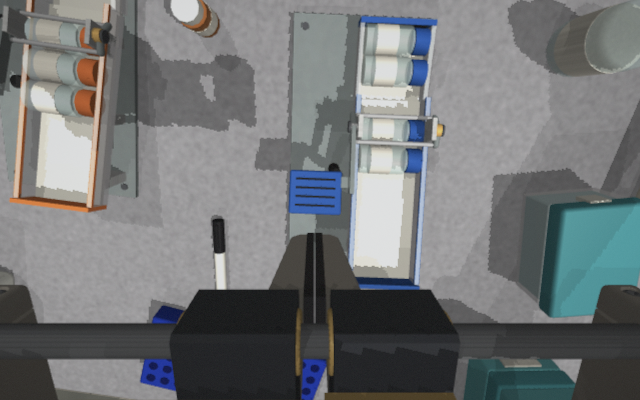

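Two vials lie in the tray at (395,40) and (395,70), two wait behind the gate, the paddle is up and the orange queue is unchanged. I'll let things settle briefly, then hand in.

Emit:
move_arm([
  [0, 0, 0, 0, 0, 0],
  [0, 0, 0, 0, 0, 0],
  [0, 0, 0, 0, 0, 0],
  [0, 0, 0, 0, 0, 0],
  [0, 0, 0, 0, 0, 0],
  [0, 0, 0, 0, 0, 0],
  [0, 0, 0, 0, 0, 0],
  [0, 0, 0, 0, 0, 0],
  [0, 0, 0, 0, 0, 0],
  [0, 0, 0, 0, 0, 0],
  [0, 0, 0, 0, 0, 0],
  [0, 0, 0, 0, 0, 0],
])

```text
time_s: 10.07
tcp_pos: [0.5814, 0.0985, 0.2311]
orientation: [180.0, -0.0, -169.5]
force: [-0.7, -0.2, -0.2]
finger_gap: 0.0002
gripper_force: 0.0
```

```bash
python3 -c "
from workcell import ticket
print(ticket.job_done())"
```

```text
the job is handed in; nothing more can be done
None
```

I pressed the blue paddle fully twice and handed the job in at about 10 s; the last picture shows two blue vials in the blue tray, the paddle back up and the orange queue unchanged (the hand-in call gave no verdict).

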